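# Refit the desk lamp's dimmer knob and hold its push-switch down

## Task

The black dimmer knob of the chrome desk lamp has come off and lies in the white saucer. Pick it up, turn it so that the flat in its bore matches the flat of the lamp's bare brass D-shaft, push it fully home on the shaft, then press it down against the shaft's spring until the push-switch bottoms and keep it pressed: the job finishes with you still holding the knob down, not letting go. Leave the saucer, the pencil box and the two tape rollers where they are.

Things in the scene. Friction and masses are not known exactly. Their poses are not given: they have to be found in the camera images.
- knob_center (a point): The loose black knob, upright in the saucer (wing up); point on its axis half-way up its 28 mm. Skirt 38 mm across, 14 mm high, ending at this point's height; above it a wing 12 mm wide, 36 mm long, 14 mm high. z up the axis; x along the wing to its end with the white pointer line; y is the wing's 12 mm width, where it is pinched. About 55 g.
- knob_mark (a point): The pointer end of the knob: 18 mm from knob_center along the knob's +x, at the same height.
- knob_bore (a point): Centre of the mouth of the bore in the knob's underside, 14 mm below knob_center, same axes. Round bore 13 mm across and 11 mm deep, with one flat over its full depth on the pointer side (+x), 3 mm from the axis; the mouth is countersunk 3 to 4 mm deep, 1.6 to 1.8 mm wider all round, the flat too.
- shaft_tip (a point): Centre of the upper end of the lamp's bare upright brass dimmer shaft, 40 mm above the desk when free; 12 mm across, end bevelled. z up. It has one flat, 2.5 mm from its axis, facing this +x: the knob fits only with its +x (pointer) the same way, within 5 degrees (bevels gather 10). Seated, the bore's ceiling rests on the shaft's end: knob_center is 3 mm above shaft_tip, knob_bore 11 mm below it.
- shaft (a joint): Turn of the shaft in the lamp, rad, anticlockwise from above; 0: its flat faces the lamp's +x. It stays where it is but can be turned by about 0.03 N m; it need not be.
- plunger (a joint): How far the shaft is pressed into the lamp's base, m: 0 free, 0.003 bottomed (push-switch fully in). A spring pushes back with 4 N at the start, 7 N at the bottom, and lifts it again when let go. The shaft stands 15 mm proud of a steel collar (18 mm across, top 25 mm above the desk); a seated knob's underside is 4 mm above the collar when free, 1 mm when bottomed.
- lamp: Chrome desk lamp, heavy, fixed: slab base 240 (x) by 130 (y) by 22 mm high, origin under its centre. The dimmer shaft is at x = -80, y = 0 mm in this frame; the jointed arm (thin bars) rises from (90, 0, 60) to an elbow at (110, 110, 300) and on to the shade at (50, 300, 350) mm, 125 mm across, hanging 90 mm lower.
- saucer: White ceramic saucer in which the knob lies, 150 mm across, rim 20 mm high, inner floor 5 mm above the desk and about 80 mm across; origin at the centre of its underside. Loose, 0.2 kg; leave it there.
- pencil_box: Bamboo pencil box with its sliding lid shut, 60 mm (x) by 200 mm (y) by 45 mm high, origin at the centre of its underside. Loose; leave it alone.
- tape_roller1: Grey plastic correction-tape roller lying flat left of the lamp (+y side), 87 mm long (x), 42 mm wide, 16 mm high, origin on its underside. Loose; leave it alone.
- tape_roller2: The other, like roller, lying right of the saucer and the box (-y side). Loose; leave it alone.
There are look-alikes about, which are no part of the job. Several things look just like the part that bears knob_center: the one meant starts farthest from the robot's base. Of the things shaped like the saucer, the white one is meant.

How it is judged:
By the outcome, as a careful person would: the job done as asked, in the order asked, and still so for the second after the job is handed in, while the arm keeps its last pose, push and grip.
It also fails if it takes over 40 s, if anything falls off the work surface, if the arm or the gripper's body presses on something with over 40 N, if the wrist force passes 120 N, or if a joint passes its speed limit or range.

## Robot

A 7-joint arm with a two-finger parallel gripper is mounted at the origin on the work surface. World frame = base frame: x ahead of the robot, y to its left, z up, the work surface at z = 0. Lengths are in m, angles in rad, forces in N, time in s.
With the tool pointing down it reaches from about 0.425 to 0.95 m from the base axis. Payload 4.7 kg.
Tool frame: the origin (TCP) lies at the very end of the fingers, on their centre line; the grasp point (between the pads) lies 19 mm behind it; z points along the fingers, y is the line along which they close (so a half turn about z gives the same grasp; the last joint's range is limited). The gripper opens to 87 mm and grips with 3 to 60 N. Pads are 19 mm wide; open, the fingers measure 117 mm over their backs; the gripper's body (75 mm by 190 mm) begins 51 mm behind the grasp point.
Start: joints at [1.167, 0.469, -0.049, 1.532, 0.024, 1.141, -0.082], TCP at [0.247, -0.628, 0.223] pointing down, gripper open.
Joint ranges: [-2.59, 2.59], [-0.33, 1.99], [-1.39, 1.29], [0.1, 2.45], [-1.04, 4.18], [0.21, 1.99], [-2.66, 2.66]. Speed limits (rad/s): [2.57, 2.57, 3.14, 3.14, 3.14, 3.14, 3.14].

## Interface

Orientations are given as a rotation vector (axis times angle).
In Python, from rig import env, claw, grab_frame, hand_in, recognise, cut_out gives the robot as it stands. Calls block until the motion is done:
- env.move_ptp(position, orientation): joint-space move of the TCP to a pose.
- env.move_straight(position, velocity=0.15, rot=None): straight line of the TCP; rot=None keeps the orientation; velocity is the mean speed in m/s.
- env.goto_joints(angles): joint-space move.
- claw.move_gripper(opening, f_grip=None): finger opening in m; f_grip is the grip in N (None keeps the last); returns when the fingers have stopped.
- env.hold(seconds).
- env.inverse_kinematics(position, orientation): joint angles nearest the present ones, or None.
- env.get_state(): the state.
- grab_frame(name): name is "scene" or "top" or "wrist"; returns a dict with "img" (420x560x3 uint8, red, green, blue), "K" (3x3 intrinsics, pixels), "k1" (the pictures are not rectified: a ray, as slopes to the right and down, at radius r is drawn at 1 + k1 r^2 times it, then the intrinsics apply), "position" and "orientation" of the camera in the world. Camera axes: x right, y down, z forward; pixel columns grow to the right and rows downward; lengths in m; the calibration is good to about 2 mm. A picture is of the moment at which its call begins. There is no depth.
A pose or a line that the arm cannot do raises env.Unreachable and nothing moves.
- hand_in(): hands the job in; it is judged then, once.
Trained networks look in a picture, given as the dict that the camera call returned (one of the last four; its "shot" number tells which), for a name from the list of things; names that differ only in an ending like _2 or _b are one class to them, and where a whole thing is asked for, a point or a joint stands for the part that bears it (a point fixed in the world has none). Each returns a list of dicts, best first, with "score" (0 to 1); they miss things now and then, are a little off and sometimes report something else, mostly with a low value. They report only what shows in the picture. A call takes as long as a camera call. They do not tell look-alikes from the thing itself.
- recognise(picture, query): "position" ([column, row] as shares, 0 to 1, of the picture: columns of its width, rows of its height, amid what is visible of it).
- cut_out(picture, query): "mask" (420x560 bool, what is visible of it) and "position" ([column, row] as shares, 0 to 1, of the picture: columns of its width, rows of its height, amid what is visible of it).
The state is a dict: "time": time; "joints": joint angles; "joint_vel": joint speeds; "joint_efforts": joint torques, N m; "tcp_pos": TCP position; "ee_rot": TCP orientation; "wrist_force": force on the tool from outside, world axes, zero at the start; "moment": the same for the moment, N m; "width": finger opening in m; "finger_force": force on a finger pad.
Only numpy, scipy, OpenCV 4.12 (cv2) and the standard library are available. Lean on these libraries where they do the work, as an engineer would, in place of code of your own. Each camera call takes 0.05 s, during which the arm holds its last target. There are 200 camera calls.

## Working session

There is one attempt and no reset: what is moved stays moved. The work goes in short steps, each a Python script; the robot and the scene stay as the last script left them, time stands still between calls to the robot, and variables do not carry over. Pictures are saved under pics/ and viewed, at most 10 in all, crops included, and the job is handed in when it is done.

```bash
ls; mkdir -p pics
cat > h.py <<'E'
import numpy as np, cv2
from scipy.spatial.transform import Rotation as R
from rig import env, claw, grab_frame, hand_in, recognise, cut_out
def rot(o):
    o=np.array(o,float)
    return R.from_matrix(o).as_matrix() if o.shape==(3,3) else (R.from_rotvec(o) if o.size==3 else R.from_quat(o)).as_matrix()
def D(f): return np.array([f["k1"],0,0,0,0],float)
def ray(f,uv):
    p=cv2.undistortPoints(np.array(uv,float).reshape(-1,1,2),np.array(f["K"]),D(f)).reshape(-1,2)
    return np.c_[p,np.ones(len(p))]@rot(f["orientation"]).T
def onz(f,uv,z):
    d=ray(f,uv);c=np.array(f["position"]);return c+d*((z-c[2])/d[:,2])[:,None]
def proj(f,P):
    Rm=rot(f["orientation"]);t=-Rm.T@np.array(f["position"])
    return cv2.projectPoints(np.array(P,float).reshape(-1,1,3),cv2.Rodrigues(Rm.T)[0],t,np.array(f["K"]),D(f))[0].reshape(-1,2)
def px(r): return np.array(r["position"])*[560,420]
def save(f,n,crop=None,s=1):
    im=f["img"] if isinstance(f,dict) else f
    if crop: a,b,c,d=crop; im=im[b:d,a:c]
    cv2.imwrite("pics/"+n,cv2.resize(im,None,fx=s,fy=s,interpolation=cv2.INTER_CUBIC)[:,:,::-1])
def down(yaw): # tool y axis direction: z down, tool x at yaw
    return (R.from_euler("z",yaw)*R.from_rotvec([np.pi,0,0])).as_rotvec()
E
cat > a.py <<'E'
from h import *
ims=[]
for n in("scene","top"):
    f=grab_frame(n); ims.append(f["img"]); print(n,f["orientation"],np.round(f["position"],3),f["k1"])
    for q in("knob_center","knob_mark","shaft_tip","saucer","lamp","pencil_box","tape_roller1"):
        for r in recognise(f,q): print(q,round(r["score"],2),px(r).round(1),onz(f,px(r),{"knob_center":.019,"shaft_tip":.04,"knob_mark":.019}.get(q,.01)).round(3)[0][:2])
save(np.vstack(ims)[:, :],"s0.png",None,.7)
print(env.get_state())
E
python3 a.py
```

```text
pics
scene [-2.44121152 -0.60813448  0.22162194] [ 0.778 -0.589  0.944] -0.07876187705031913
knob_center 0.77 [246.4 216.8] [ 0.394 -0.036]
knob_center 0.71 [237.8 271.5] [ 0.455 -0.18 ]
knob_center 0.48 [183.4 256.6] [ 0.321 -0.206]
knob_mark 0.77 [245.3 215.2] [ 0.389 -0.033]
knob_mark 0.66 [236.4 275.4] [ 0.457 -0.19 ]
knob_mark 0.54 [179.5 259.8] [ 0.317 -0.217]
saucer 0.71 [231.3 268.5] [ 0.434 -0.176]
saucer 0.67 [125.8 281.4] [ 0.235 -0.321]
saucer 0.62 [183.6 346.7] [ 0.443 -0.385]
lamp 0.83 [365.5 186.2] [0.62  0.202]
pencil_box 0.89 [289.3 341.5] [ 0.634 -0.27 ]
tape_roller1 0.82 [228.1 398.3] [ 0.58  -0.431]
tape_roller1 0.56 [339.2 125.2] [0.466 0.386]
top [-2.10668689  2.11556088 -0.21323244] [ 0.184 -0.006  1.342] -0.06808383344457895
knob_center 0.56 [362.7 267.8] [ 0.31 -0.2 ]
knob_center 0.53 [292.1 236.1] [ 0.389 -0.028]
knob_center 0.44 [353.6 210.1] [ 0.454 -0.182]
knob_mark 0.58 [362.2 266.5] [ 0.313 -0.199]
knob_mark 0.57 [351.6 209.6] [ 0.456 -0.177]
knob_mark 0.48 [288.2 241.1] [ 0.377 -0.019]
saucer 0.8 [429.9 214.7] [ 0.443 -0.376]
saucer 0.79 [357.2 218.5] 
[... 264 characters left out ...]
y([ 1.16709012,  0.46853838, -0.04859738,  1.53251094,  0.02407437,
        1.14103013, -0.08227391]), 'joint_vel': array([-4.68919774e-04, -1.09523389e-03,  1.35674346e-05,  5.06260653e-04,
       -4.93933766e-04, -4.78849702e-04,  6.33313122e-06]), 'joint_efforts': array([-1.75336447e-05, -5.07779753e+01, -8.04981706e-02, -2.36447096e+01,
       -6.12421660e-02,  3.10442853e-02,  9.72143539e-06]), 'tcp_pos': array([ 0.24716082, -0.62812504,  0.22260977]), 'ee_rot': array([3.08650071e+00, 5.85324882e-01, 1.21967980e-04]), 'wrist_force': array([-0.68331504,  0.27681388, -0.01170111]), 'moment': array([-0.0260971 ,  0.00893281,  0.01813625]), 'finger_force': 0.0, 'width': 0.08735383693930335}
```

View pics/s0.png

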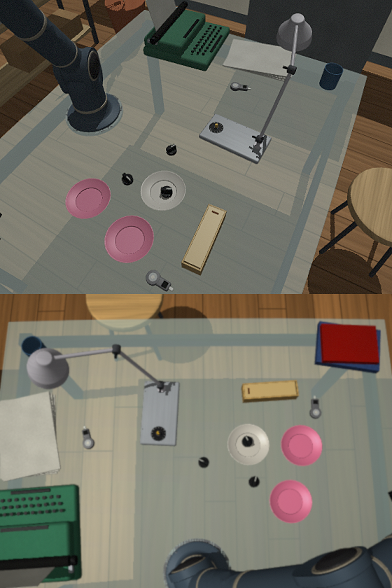

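```bash
cat > b.py <<'E'
from h import *
f=grab_frame("top"); s=onz(f,[(225,199)],.04)[0]; print("shaft est",s)
env.move_ptp([.455,-.18,.26],down(.375)); f1=grab_frame("wrist")
print(f1["position"],rot(f1["orientation"]).round(2).tolist())
for q in("knob_center","knob_mark","saucer"):
    for r in recognise(f1,q): print(q,round(r["score"],2),px(r).round(1),onz(f1,px(r),.005+.014).round(4)[0][:2])
env.move_ptp([s[0],s[1],.26],down(.375)); f2=grab_frame("wrist")
for q in("shaft_tip","lamp"):
    for r in recognise(f2,q): print(q,round(r["score"],2),px(r).round(1),onz(f2,px(r),.04).round(4)[0][:2])
save(np.hstack([f1["img"],f2["img"]]),"w.png",None,.7)
np.save("f.npy",[f1,f2],allow_pickle=True)
print(env.get_state()["time"],env.get_state()["tcp_pos"])
E
python3 b.py
```

```text
shaft est [0.47949734 0.13703636 0.04      ]
[ 0.52222768 -0.15584485  0.42167267] [[0.36, -0.9, -0.24], [-0.93, -0.35, -0.1], [0.0, 0.26, -0.96]]
knob_center 0.86 [138.  190.3] [ 0.3824 -0.0302]
knob_center 0.66 [260.1 277.6] [ 0.3297 -0.2006]
knob_center 0.59 [282.  177.5] [ 0.4572 -0.1803]
knob_center 0.5 [ 0.  38.5] [0.4854 0.1395]
knob_mark 0.96 [139.1 188. ] [ 0.3855 -0.0307]
knob_mark 0.67 [281.3 178.8] [ 0.4555 -0.1801]
knob_mark 0.5 [259.9 275.3] [ 0.3325 -0.1992]
saucer 0.85 [277.7 193.9] [ 0.4373 -0.1826]
saucer 0.82 [432.3 231.9] [ 0.4611 -0.3721]
saucer 0.63 [326.  332.2] [ 0.2882 -0.3074]
saucer 0.22 [436.8  43.5] [ 0.6462 -0.2793]
lamp 0.82 [314.9 101.7] [0.5716 0.1345]
4.2083 [0.47996441 0.13538121 0.25987511]
```

View pics/w.png

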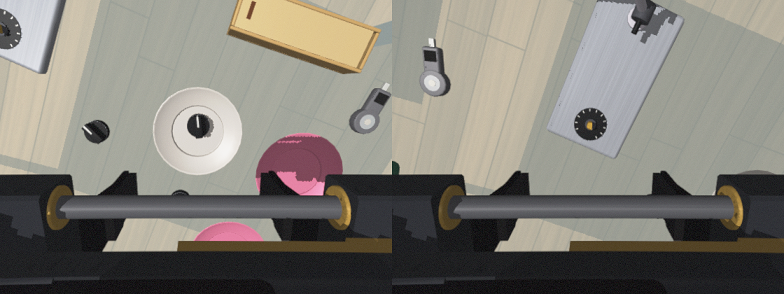

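Run:
```python
from h import *
f1,f2=np.load("f.npy",allow_pickle=True)
a=cv2.resize(f1["img"][150:210,250:315],None,fx=6,fy=6,interpolation=cv2.INTER_CUBIC)
b=cv2.resize(f2["img"][147:207,250:315],None,fx=6,fy=6,interpolation=cv2.INTER_CUBIC)
save(np.hstack([a,b]),"w2.png")
```

```text
(no output)
```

View pics/w2.png

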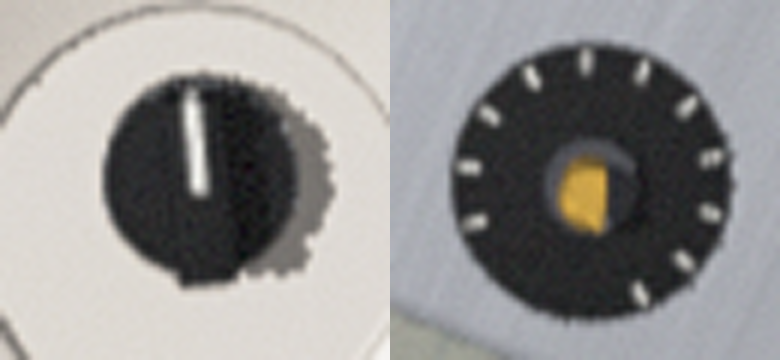

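```bash
cat >> h.py <<'E'
def look(f,c,z,half=.03,n=360):
    # rectified top view on plane z: col = +x world, row up = +y
    g=np.linspace(-half,half,n); X,Y=np.meshgrid(g+c[0],c[1]-g)
    p=proj(f,np.c_[X.ravel(),Y.ravel(),np.full(X.size,z)]).astype(np.float32).reshape(n,n,2)
    return cv2.remap(f["img"],p[...,0],p[...,1],cv2.INTER_CUBIC)
def viewpose(P,dist=.23,yaw=.375,row=140):
    st=env.get_state(); f=grab_frame("wrist")
    T=rot(st["ee_rot"]); off=T.T@(np.array(f["position"])-st["tcp_pos"]); Rc=T.T@rot(f["orientation"])
    T2=rot(down(yaw)); d=np.array([0,(row-f["K"][1][2])/f["K"][1][1],1]); d/=np.linalg.norm(d)
    cam=np.array(P)-T2@Rc@d*dist
    return cam-T2@off
E
cat > c.py <<'E'
from h import *
f1,f2=np.load("f.npy",allow_pickle=True)
print("knob line old",onz(f1,[(250+200/6,150+192/6),(250+190/6,150+92/6)],.033))
S=onz(f2,[(250+(582-390)/6,147+190/6)],.04)[0]; print("shaft",S)
K=np.array([.4565,-.1803,.033])
yaw=.375
out=[]; fs=[]
for P in(S,K):
    p=viewpose(P); print("tcp",p.round(3)); env.move_ptp(p,down(yaw)); f=grab_frame("wrist"); fs.append(f); out.append(look(f,P,P[2]))
    for q in (("shaft_tip",) if P is S else ("knob_center","knob_mark")):
        for r in recognise(f,q)[:2]: print(q,r["score"],px(r),onz(f,px(r),P[2] if P is S else .019))
np.save("g.npy",fs,allow_pickle=True)
save(np.hstack(out),"c.png"); print(env.get_state()["time"])
E
python3 c.py
```

```text
knob line old [[ 0.45527152 -0.1826585   0.033     ]
 [ 0.47197214 -0.1741681   0.033     ]]
shaft [0.48447765 0.13704068 0.04      ]
tcp [0.431 0.117 0.108]
shaft_tip 0.73 [283.808 145.11 ] [[0.48332212 0.13610861 0.04      ]]
tcp [ 0.403 -0.2    0.101]
knob_center 0.82 [ 40.88 157.08] [[ 0.38486769 -0.03091452  0.019     ]]
knob_center 0.8 [286.496 141.414] [[ 0.45633775 -0.18179261  0.019     ]]
knob_mark 0.96 [284.704 142.506] [[ 0.45521222 -0.18092727  0.019     ]]
knob_mark 0.66 [242.48  327.894] [[ 0.30979324 -0.20286532  0.019     ]]
6.45
```

View pics/c.png

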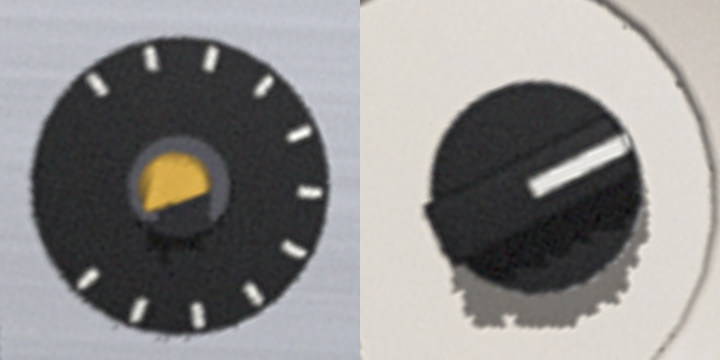

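```bash
cat > d.py <<'E'
from h import *
K=np.array([.4555,-.1818]); S=np.array([.4834,.1360])
for y in (26,206,-154):
    a=env.inverse_kinematics([*K,.03],down(np.radians(y))); b=env.inverse_kinematics([*S,.06],down(np.radians(y-97.3)))
    print(y,None if a is None else a.round(2),None if b is None else b.round(2))
y=np.radians(26)
env.move_ptp([*K,.07],down(y)); claw.move_gripper(.045)
env.move_straight([*K,.0205],.05); s=env.get_state(); print(s["tcp_pos"],s["wrist_force"])
claw.move_gripper(.0,15)
s=env.get_state(); print(s["width"],s["finger_force"],s["wrist_force"],s["tcp_pos"],s["time"])
f=grab_frame("wrist"); save(f,"d.png")
E
python3 d.py
```

```text
26 [ 0.65  0.48 -0.44  2.11  0.35  0.62 -1.15] [-1.05  0.57  0.92  2.12 -0.66  0.76 -2.52]
206 [ 1.16  0.8  -1.18  2.09  0.95  0.95  1.46] [ 0.27  0.54 -0.81  2.05  0.56  0.78 -0.55]
-154 [ 1.16  0.8  -1.18  2.09  0.95  0.95  1.46] [ 0.27  0.54 -0.81  2.05  0.56  0.78 -0.55]
[ 0.45579713 -0.18184401  0.02077825] [-0.08233468  0.20130647 -0.37315866]
0.012081112537059999 15.000092536211014 [-0.30786935  1.04293187  0.73445519] [ 0.45545603 -0.18177196  0.02052519] 9.575
```

View pics/d.png

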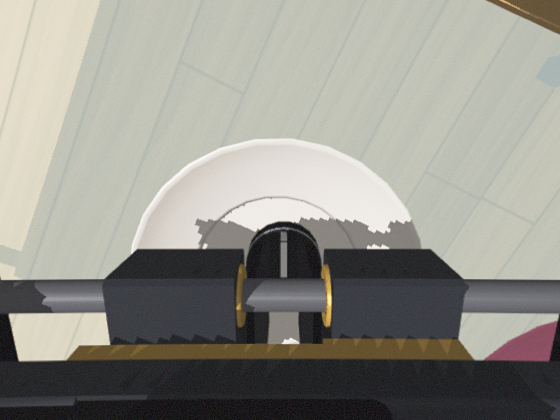

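```bash
cat > e.py <<'E'
from h import *
f=grab_frame("wrist"); t=env.get_state()["tcp_pos"]; p=onz(f,[(284,231)],.033)[0]; print("mark rel", R.from_euler("z",-np.radians(26)).apply(p-t))
claw.move_gripper(0,25)
S=np.array([.4834,.1360]); K=t[:2]
env.move_straight([*K,.12],.12)
s=env.get_state(); print(s["width"],s["wrist_force"])
p=[*S,.12]; o=down(np.radians(26-97.3))
print(env.inverse_kinematics(p,o))
env.move_ptp(p,o)
env.move_straight([*S,.075],.08)
s=env.get_state(); print(s["time"],s["width"],s["wrist_force"],s["moment"],s["tcp_pos"],s["joints"].round(2))
a=grab_frame("wrist")["img"]; b=grab_frame("scene")["img"]; b=cv2.resize(b[110:250,230:417],(560,420),interpolation=cv2.INTER_CUBIC)
save(np.hstack([a,b]),"e.png",None,.7)
E
python3 e.py
```

```text
mark rel [ 0.02206641 -0.00140152  0.01247572]
0.012199553708579728 [-0.10163427 -0.93918297 -0.63297961]
[-1.15535012  0.49401651  1.05231633  2.08357676 -0.56343818  0.88058608
 -2.59232514]
13.5583 0.011808068425095982 [0.03179624 0.33694482 0.37244652] [ 0.15969086 -0.01703332  0.0434758 ] [0.48361438 0.13576911 0.07497363] [-1.08  0.56  0.97  2.12 -0.65  0.8  -2.52]
```

View pics/e.png

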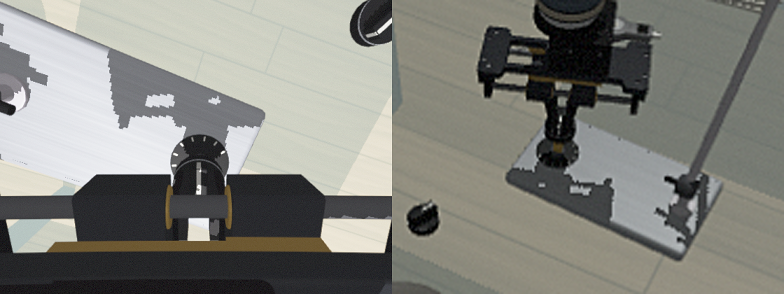

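```bash
cat > f.py <<'E'
from h import *
f=grab_frame("wrist"); s=env.get_state(); t=s["tcp_pos"]; np.save("last.npy",[f,t],allow_pickle=True)
th=np.linspace(0,2*np.pi,200); u=R.from_euler("z",np.radians(-71.3)).as_matrix()
kz=t[2]-.0015
im=cv2.resize(f["img"][180:255,230:340],None,fx=7,fy=7,interpolation=cv2.INTER_CUBIC)
def dr(P,c,closed=True):
    q=((proj(f,P)-[230,180])*7+3).astype(np.int32); cv2.polylines(im,[q],closed,c,1)
loc=lambda P: np.array(P)@u.T+[t[0],t[1],0]
dr(loc(np.c_[.019*np.cos(th),.019*np.sin(th),0*th+kz]),(0,255,0))
dr(loc(np.c_[.019*np.cos(th),.019*np.sin(th),0*th+kz-.014]),(0,255,255))
dr(loc([[.018,.006,kz+.014],[.018,-.006,kz+.014],[-.018,-.006,kz+.014],[-.018,.006,kz+.014]]),(255,0,0))
dr(loc([[0,0,kz+.014],[.018,0,kz+.014],[.018,0,kz]]),(255,0,255),False)
g=np.load("g.npy",allow_pickle=True)[0]
save(im,"f.png")
print(f["position"],g["position"],g["K"][0][0])
# dial centre from earlier overhead view: fit dark disc edge at z=.022
S=np.array([.4834,.1360]); top=look(g,S,.0225,.04,480); save(top,"dial.png")
E
python3 f.py
```

```text
Traceback (most recent call last):
  File "f.py", line 2, in <module>
    f=grab_frame("wrist"); s=env.get_state(); t=s["tcp_pos"]; np.save("last.npy",[f,t],allow_pickle=True)
                                                              ~~~~~~~^^^^^^^^^^^^^^^^^^^^^^^^^^^^^^^^^^^^
ValueError: setting an array element with a sequence. The requested array has an inhomogeneous shape after 1 dimensions. The detected shape was (2,) + inhomogeneous part.
```

```bash
sed -i 's/ np.save("last.npy",\[f,t\],allow_pickle=True)/ f["tcp"]=t; np.save("last.npy",[f],allow_pickle=True)/' f.py; python3 f.py
```

```text
[0.50721379 0.067343   0.23718683] [0.49986022 0.14326689 0.27071548] 352.1984480413034
```

View pics/f.png

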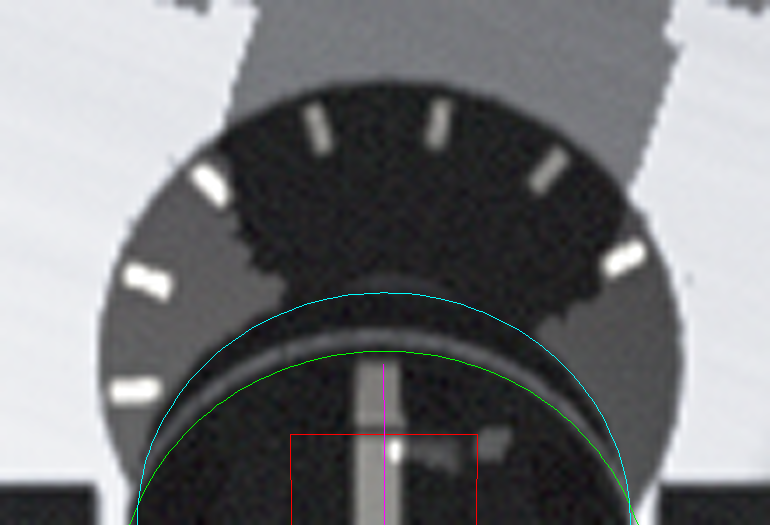

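```bash
cat > g.py <<'E'
from h import *
from scipy.optimize import least_squares as ls
f,=np.load("last.npy",allow_pickle=True); g=np.load("g.npy",allow_pickle=True)[0]; t=f["tcp"]
def fit(P): return ls(lambda v: np.hypot(P[:,0]-v[0],P[:,1]-v[1])-v[2],[*P[:,:2].mean(0),.025]).x
pix=np.array([(98,362),(684,362),(391,82),(225,128),(634,200),(128,252),(668,280),(126,480)],float)/7+[230,180]-.5
for z in(.022,.023): print("dial now",z,(fit(onz(f,pix,z))*1000).round(2))
# overhead: dark dial edge
S=np.array([.4834,.1360])
pr=np.array([(33,185),(328,185),(180,38),(180,333)],float); P=np.c_[.4845+(pr[:,0]-179.5)/6000, .13704-(pr[:,1]-179.5)/6000, 0*pr[:,0]+.04]
for z in(.022,.023): print("dial overhead",z,(fit(onz(g,proj(g,P),z))*1000).round(2))
u=R.from_euler("z",np.radians(-71.3)); kz=t[2]-.0015
m=onz(f,[np.array((378,428))/7+[230,180]-.5],kz+.014)[0]
print("knob now from mark",((m-u.apply([.018,0,0]))*1000).round(2)[:2],"tcp",(t*1000).round(2))
p2=onz(f,[np.array((385,330))/7+[230,180]-.5],kz-.001)[0]
print("knob from skirt",((p2-u.apply([.019,0,0]))*1000).round(2)[:2]); print("tool x",u.apply([1,0,0]))
E
python3 g.py
```

```text
dial now 0.022 [483.18 135.56  26.84]
dial now 0.023 [483.29 135.25  26.71]
dial overhead 0.022 [483.48 135.48  26.5 ]
dial overhead 0.023 [483.55 135.51  26.39]
knob now from mark [484.28 135.83] tcp [483.72 136.12  75.39]
knob from skirt [484.09 134.91]
tool x [ 0.32061299 -0.94721028  0.        ]
```

```bash
cat > i.py <<'E'
from h import *
S=[.4830,.1361]
env.move_straight([*S,.058],.06)
for z in np.arange(.056,.0434,-.002):
    env.move_straight([*S,z],.02); s=env.get_state()
    print(round(z,4),(s["tcp_pos"]*1000).round(2),s["wrist_force"].round(2),s["moment"].round(3),round(s["width"]*1000,2),round(s["time"],2))
    if np.linalg.norm(s["wrist_force"])>7: break
E
python3 i.py
```

```text
0.056 [483.08 136.07  56.03] [-0.12  0.11 -0.28] [ 0.114 -0.041 -0.005] 11.86 14.44
0.054 [482.93 136.12  53.95] [ 0.33  0.39 -0.31] [0.151 0.073 0.02 ] 11.61 14.69
0.052 [482.88 136.08  51.89] [-0.15 -0.02 -1.08] [0.124 0.006 0.038] 11.93 14.94
0.05 [482.91 136.08  49.88] [-0.47 -0.3  -0.05] [ 0.127 -0.061  0.002] 11.72 15.19
0.048 [482.91 136.06  47.89] [-0.77  0.74 -0.67] [ 0.168 -0.005 -0.016] 11.67 15.44
0.046 [482.92 136.1   45.87] [-0.55  1.21  0.35] [0.128 0.006 0.008] 11.49 15.69
0.044 [483.25 136.08  44.21] [-0.99 -0.79  3.67] [0.103 0.155 0.011] 11.72 15.94
```

```bash
cat > j.py <<'E'
from h import *
S=[.4830,.1361]
claw.move_gripper(0,35)
for z in np.arange(.0435,.0375,-.0005):
    env.move_straight([*S,z],.01); env.hold(.1); s=env.get_state()
    print(round(z,4),(s["tcp_pos"]*1000).round(2),s["wrist_force"].round(2),round(s["width"]*1000,2),round(s["time"],2))
    if s["wrist_force"][2]>13: break
f=grab_frame("scene"); a=cv2.resize(f["img"][110:250,230:417],(560,420),interpolation=cv2.INTER_CUBIC)
save(np.hstack([a,grab_frame("wrist")["img"]]),"j.png",None,.7)
E
python3 j.py
```

```text
0.0435 [483.23 136.07  43.59] [-0.89 -0.48  4.34] 11.99 16.51
0.043 [483.22 136.09  43.07] [-0.37  0.1   4.61] 11.22 16.86
0.0425 [483.22 136.06  42.56] [-0.01  0.31  5.57] 11.38 17.21
0.042 [483.21 136.07  42.09] [-0.13 -0.69  5.2 ] 11.83 17.56
0.0415 [483.23 136.08  41.66] [ 0.23 -0.78  6.27] 11.69 17.91
0.041 [483.25 136.09  41.38] [-0.66 -0.41  8.49] 11.7 18.26
0.0405 [483.29 136.07  41.27] [-1.59 -0.82 13.21] 11.76 18.61
```

View pics/j.png

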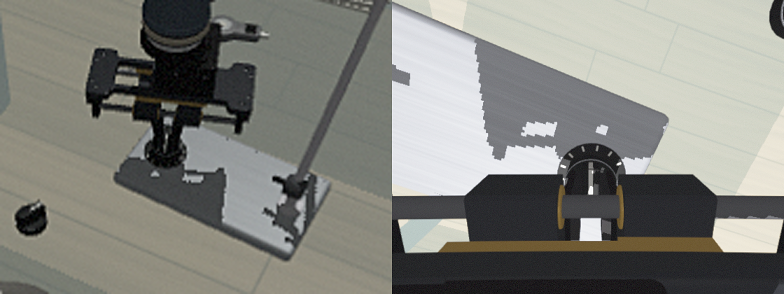

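```bash
python3 -c "
from h import *
env.hold(.5); s=env.get_state(); print(s['tcp_pos'],s['wrist_force'],s['time']); print(hand_in())"
```

```text
[0.48328379 0.13607558 0.04127061] [-1.71098043 -0.92745747 12.88780513] 19.2083
the job is handed in; nothing more can be done
None
```

The knob is on the lamp's D-shaft with the flats matched and is held pressed: the push force rose from 4 to about 6–7 N along the spring, then climbed sharply at the stop. I handed the job in at 19.2 s, still gripping and pressing with about 13 N.

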